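# Set the spacer in the bonding jig and hold the tile flush

### The job

In the dark steel jig, three stop blocks of different lengths leave three different gaps in front of the white tile: stand the brass spacer upright, down on the jig plate and square between tile and stop, in the one gap that is wide enough for it, and let go of it. Then push the tile's rear edge so that the tile slides forward, flat and square, until the spacer is pressed flush between tile and stop, and finish while still holding it pressed there firmly, the gripper touching only the tile. Do not disturb the other things on the bench.

Things in the scene. Friction and masses are not known exactly. Their poses are not given: they have to be found in the camera images.
- jig: dark steel plate fixed to the bench, 180 (x) x 250 (y) x 12 thick (mm); origin at the centre of its underside; x points away from the robot, from tile to fence. Fence 160 long, 24 high at x = 76 to 88. Four bright pins, 10 across, 10 high: two behind the tile at x = -65.5, y = +-82 (it cannot go back; between them its rear edge is open for pushing), one beside each end at x = -25, y = +-100.
- tile: loose white ceramic tile 60 (x) x 180 (y) x 12 mm thick, about 0.3 kg, lying flat on the jig plate against its two rear pins; origin at the centre of its underside, axes as the jig's, starting 30 mm behind the jig's origin in x and 12 mm above its underside. About 5 mm free at each end; it slides only forward (+x), with a few newtons of friction.
- spacer: loose brass spacer about 0.3 kg, standing upright on the bench to the robot's right: foot 22 thick (x) x 40 wide (y) x 30 mm high, on it a grip tab 14 thick (x) x 26 wide (y) up to 77 mm above the underside; origin at the centre of its underside, z up.
- stop_short: bright steel stop block, 40 wide (y), 24 high, 47 mm long (x), fixed on the jig plate against the fence; axes as the jig's. Origin on the plate's top face, 15 mm from its fence end; its end face, towards the tile, lies 32 mm on the -x side of the origin. The gap between that face and the tile as found is 28 mm. The stops' origins stand at x = 60, y = -48, 0 and 48 mm from the jig's origin, in any order.
- stop_middle: bright steel stop block, 40 wide (y), 24 high, 58 mm long (x), fixed on the jig plate against the fence; axes as the jig's. Origin on the plate's top face, 15 mm from its fence end; its end face, towards the tile, lies 43 mm on the -x side of the origin. The gap between that face and the tile as found is 17 mm. The stops' origins stand at x = 60, y = -48, 0 and 48 mm from the jig's origin, in any order.
- stop_long: bright steel stop block, 40 wide (y), 24 high, 66 mm long (x), fixed on the jig plate against the fence; axes as the jig's. Origin on the plate's top face, 15 mm from its fence end; its end face, towards the tile, lies 51 mm on the -x side of the origin. The gap between that face and the tile as found is 9 mm. The stops' origins stand at x = 60, y = -48, 0 and 48 mm from the jig's origin, in any order.
- beaker: clear glass beaker, 72 across, 95 tall (mm); loose bystander, origin at the centre of its underside.
- clamp_ring: flat steel ring, 64 across, 16 tall (mm); loose bystander, origin at the centre of its underside.
- bottle: white plastic bottle, 60 across, 130 tall (mm); loose bystander, origin at the centre of its underside.
- jar: amber glass jar with black cap, 64 across, 75 tall (mm); loose bystander, origin at the centre of its underside.
- screwdriver: black-handled screwdriver lying on the table, about 200 long (mm); loose bystander, origin near the middle of its length.
- holder: stepped black disc with a brass stud, 70 across, 36 tall (mm); loose bystander, origin at the centre of its underside.
Mind the look-alikes: they are no part of the job. Of the things like the spacer, leave any that is blue or green; of the rest the smaller one is meant.

How it is judged:
By the outcome, as a careful person would: the job done as asked, in the order asked, and still so for the second after the job is handed in, while the arm keeps its last pose, push and grip.
It also fails if it takes over 56 s, if anything falls off the work surface, if the arm or the gripper's body presses on something with over 40 N, if the wrist force passes 120 N, or if a joint passes its speed limit or range.

### The arm

A 6-joint arm with a two-finger parallel gripper is mounted at the origin on the work surface. World frame = base frame: x ahead of the robot, y to its left, z up, the work surface at z = 0. Lengths are in m, angles in rad, forces in N, time in s.
With the tool pointing down it reaches from about 0.3 to 0.875 m from the base axis. Payload 6.4 kg.
Tool frame: the origin (TCP) lies midway between the tips of the shut fingers; the grasp point (between the pads) lies 19 mm behind it (ctrl.pinch_z is the distance from the TCP to the grasp point, in m); z points along the fingers, y is the line along which they close (so a half turn about z gives the same grasp; the last joint's range is limited). The gripper opens to 85 mm and grips with 20 to 120 N. Pads are 22 mm wide; open, the fingers measure 114 mm over their backs; the gripper's body (76 mm by 85 mm) begins 54 mm behind the grasp point. The pads swing forward as they close: fully open they stand 13 mm farther back than shut.
Start: joints at [1.054, 0.181, 1.607, -0, 1.354, -0.206], TCP at [0.176, 0.547, 0.231] pointing down, gripper open.
Joint ranges: [-2.99, 2.99], [-0.89, 2.07], [0.3, 2.58], [-1.14, 4.28], [0, 2.63], [-3.12, 3.12]. Speed limits (rad/s): [2.57, 2.57, 3.01, 3.14, 3.14, 3.14].

### API

Orientations are given as a unit quaternion [w, x, y, z].
In Python, from bench import ctrl gives the robot as it stands.
- The arm moves only by the tool apply_moves, never from a script. Its argument "moves" is a list of rows, each an object with "jaw": the opening, from 0 (shut) to 1 (fully open); "offset": the shift along the tool's x, y, z in mm, a list of three; "rot": the turn, a rotation vector about the tool's x, y, z in degrees, a list of three. In form: [{"jaw": jaw, "offset": [dx, dy, dz], "rot": [ax, ay, az]}, ...]. A call has exactly 5 rows; each row shifts and turns the commanded pose from where the row before left it, along the tool's axes as they then stand; what a row does not reach is not made up. A row lasts 1/8 s, in which the tool goes at most 62.5 mm and 10.7 degrees, less where a joint would pass 70% of its speed; a pose out of reach is approached as far as the arm can. A call is refused whole if a number of a shift passes 62.5 or a number of a turn 10.7, either way. A call with a gripper value outside its range is refused whole. The fingers move at their own pace and stop on an object; the grip force is fixed at half the most. Time passes only in rows, so rows that do not move let the fingers close, or fill a call up. It gives the time, the measured TCP pose, the force, the opening and the grip force at its end, in the units of the state.
- ctrl.get_obs(): the state, without advancing time (a new reading comes with each control period).
- ctrl.camera(name): name is "side" or "top" or "wrist"; returns (picture, depth): 420x560x3 uint8, red, green, blue; 420x560 float32, m along the optical axis (not along the pixel's ray), 0 where there is no reading.
- ctrl.camera_params(name): a dict with "K" (3x3 intrinsics, pixels), "cam_to_world" (4x4, takes a point from camera to world coordinates); the wrist camera has in their place "mount" (4x4, takes a point from camera to tool coordinates, whose origin is the TCP and whose axes are the flange's). Camera axes: x right, y down, z forward; pixel columns grow to the right and rows downward; lengths in m; the calibration is good to about 2 mm. A picture is of the moment at which its call begins: read the wrist's pose just before it. camera_params takes no time and is no camera call.
- ctrl.hand_in(): hands the job in; it is judged then, once.
Trained networks look in the newest picture that a camera, given by its name, has taken for a name from the list of things; names that differ only in an ending like _2 or _b are one class to them, and where a whole thing is asked for, a point or a joint stands for the part that bears it (a point fixed in the world has none). Each returns a list of dicts, best first, with "score" (0 to 1); they miss things now and then, are a little off and sometimes report something else, mostly with a low value. They report only what shows in the picture. A call takes as long as a camera call. They do not tell look-alikes from the thing itself.
- ctrl.outline_of(camera, target): "region" (420x560 bool, what is visible of it) and "position" ([column, row] in pixels, amid what is visible of it).
The state is a dict: "time_s": time; "q": joint angles; "dq": joint speeds; "joint_efforts": joint torques, N m; "eef_pos": TCP position; "eef_rot": TCP orientation; "wrist_force": force on the tool from outside, world axes, zero at the start; "torque": the same for the moment, N m; "opening": opening from 0.0 (shut) to 1.0 (fully open); "grasp_force": force on a finger pad.
Only numpy, scipy, OpenCV 4.12 (cv2) and the standard library are available. Lean on these libraries where they do the work, as an engineer would, in place of code of your own. Each camera call takes 0.05 s, during which the arm holds its last target. There are 200 camera calls.

## Working session

There is one attempt and no reset: what is moved stays moved. The work goes in short steps, Python scripts to look and compute and a tool call to move; the robot and the scene stay as the last step left them, time stands still between calls to the robot, and variables do not carry over. Pictures are saved under pics/ and viewed, at most 10 in all, crops included, and the job is handed in when it is done.

Besides the shell and the picture viewer there is one more tool, called by a JSON object that holds its "name" and its "arguments", one argument or row to a line. apply_moves: Moves the arm, as the interface text tells. Its arguments: {"type":"object","properties":{"moves":{"type":"array"}},"required":["moves"]}

```bash
mkdir -p pics; cat > h.py <<'E'
import numpy as np, cv2
from bench import ctrl
from scipy.spatial.transform import Rotation as R
def cloud(cam,depth,T=None):
    p=ctrl.camera_params(cam);K=np.array(p["K"])
    M=np.array(p["cam_to_world"]) if T is None else T
    v,u=np.mgrid[:420,:560]
    P=np.stack([(u-K[0,2])/K[0,0]*depth,(v-K[1,2])/K[1,1]*depth,depth],-1)
    W=P@M[:3,:3].T+M[:3,3]; W[depth<=0]=np.nan
    return W
def pose():
    o=ctrl.get_obs();q=o["eef_rot"];T=np.eye(4)
    T[:3,:3]=R.from_quat([q[1],q[2],q[3],q[0]]).as_matrix();T[:3,3]=o["eef_pos"];return T
def shot(cam):
    T=None
    if cam=="wrist": T=pose()@np.array(ctrl.camera_params("wrist")["mount"])
    im,d=ctrl.camera(cam);return im,d,cloud(cam,d,T)
def save(im,f,s=1): cv2.imwrite("pics/"+f,cv2.resize(im[:,:,::-1],None,fx=s,fy=s,interpolation=cv2.INTER_CUBIC))
E
python3 - <<'E'
from h import *
np.set_printoptions(precision=4,suppress=True)
im,d,W=shot("top");save(im,"top.png");np.savez("top.npz",im=im,W=W)
for n in ["spacer","jig","tile","stop_short","stop_middle","stop_long","beaker","clamp_ring","bottle","jar","screwdriver","holder"]:
    for r in ctrl.outline_of("top",n)[:3]:
        m=r["region"];w=W[m];print(n,round(r["score"],2),np.round(r["position"]),m.sum(),np.nanmedian(w,0),np.nanmax(w[:,2]))
im,d,W=shot("side");save(im,"side.png");np.savez("side.npz",im=im,W=W)
for r in ctrl.outline_of("side","spacer")[:4]:
        m=r["region"];w=W[m];print(round(r["score"],2),np.round(r["position"]),m.sum(),np.nanmedian(w,0),np.nanmax(w[:,2]))
print(pose());print(ctrl.get_obs()["time_s"],ctrl.camera_params("wrist"))
E
```

```text
spacer 0.8 [427. 245.] 259 [ 0.4742 -0.3841  0.0564] 0.11175910149659729
spacer 0.53 [401. 210.] 310 [ 0.5706 -0.3259  0.0457] 0.10684172712532747
spacer 0.52 [369. 151.] 668 [ 0.7508 -0.2461  0.0477] 0.09965154001314835
jig 0.72 [279. 219.] 3138 [0.556  0.0154 0.0118] 0.0429637221034489
tile 0.66 [270. 228.] 1400 [0.5269 0.0323 0.0232] 0.032570533143044145
tile 0.47 [280. 204.] 324 [0.5934 0.0069 0.0351] 0.0436296845733426
stop_short 0.56 [299. 208.] 230 [ 0.5868 -0.0408  0.0357] 0.042268799944365165
stop_middle 0.77 [264. 197.] 342 [0.616  0.0491 0.0345] 0.043623121468332915
stop_long 0.91 [280. 204.] 356 [0.5934 0.0069 0.035 ] 0.0436296845733426
beaker 0.73 [369. 149.] 685 [ 0.752  -0.2457  0.046 ] 0.09965154001314835
clamp_ring 0.46 [406. 290.] 255 [ 0.3697 -0.3236  0.0132] 0.02134377821452471
bottle 0.61 [118. 213.] 536 [0.5571 0.4404 0.0879] 0.13750718762450953
jar 0.64 [118. 213.] 549 [0.5571 0.4409 0.0885] 0.13750718762450953
jar 0.56 [159. 162.] 513 [0.7125 0.3424 0.0723] 0.08180212969171285
screwdriver 0.74 [166. 284.] 319 [0.3741 0.3223 0.0224] 0.03325963866787518
holder 0.89 [292. 132.] 415 [ 0.8134 -0.0346  0.0094] 0.040080440743478496
0.95 [309. 290.] 660 [ 0.447  -0.2342  0.0303] 0.07883114778770517
0.87 [390. 291.] 640 [ 0.5561 -0.3398  0.0525] 0.10246492002784013
0.81 [342. 314.] 712 [ 0.4529 -0.3136  0.0304] 0.07872438539285564
0.75 [379. 341.] 1472 [ 0.4666 -0.4038  0.0458] 0.10703757614303056
[[-0.9521  0.3058 -0.      0.1758]
 [ 0.3058  0.9521  0.      0.5475]
 [ 0.      0.     -1.      0.2313]
 [ 0.      0.      0.      1.    ]]
0.75 {'K': array([[303.0422,   0.    , 280.8397],
       [  0.    , 303.0422, 210.3257],
       [  0.    ,   0.    ,   1.    ]]), 'mount': array([[-0.0002, -0.9558, -0.2941,  0.0745],
       [ 1.    ,  0.0001, -0.0007,  0.0003],
       [ 0.0007, -0.2941,  0.9558, -0.1424],
       [ 0.    ,  0.    ,  0.    ,  1.    ]])}
```

View pics/top.png

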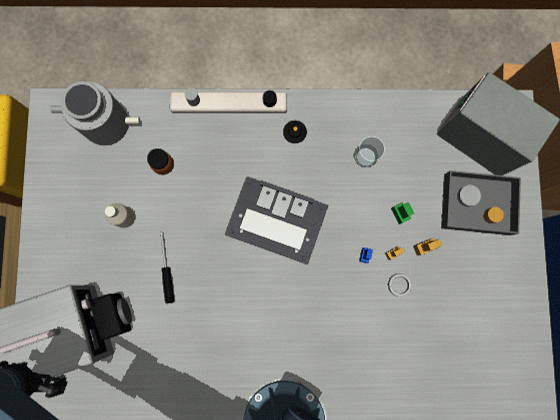

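View pics/side.png

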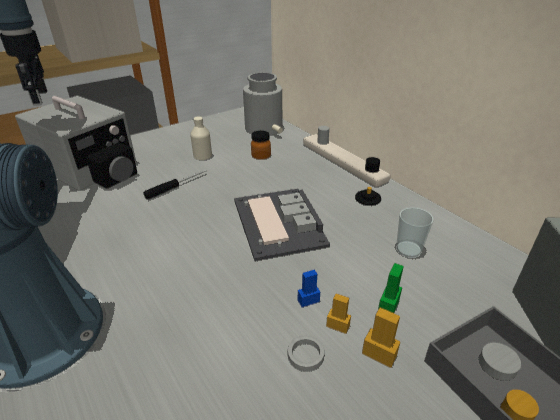

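Top view: the jig is at about (279,219) with yaw about -19°. Its stops are at (264,197), (282,204) and (299,208), and the right one looks shortest.

Spacer look-alikes in the top view:
- Blue at (366,255) and green at (402,212): ruled out by colour.
- Brass at (427,246): the larger brass one, ruled out.
- Brass at (395,253), side view (340,313): the smaller brass one, so this fits the description.

I'll go over the jig with the wrist camera first, then crop the spacer.

{"name": "apply_moves", "arguments": {
  "moves": [
    {"jaw": 1, "offset": [-50, -39, 2], "rot": [0, 0, 0]},
    {"jaw": 1, "offset": [-50, -39, 2], "rot": [0, 0, 0]},
    {"jaw": 1, "offset": [-50, -39, 2], "rot": [0, 0, 0]},
    {"jaw": 1, "offset": [-50, -39, 2], "rot": [0, 0, 0]},
    {"jaw": 1, "offset": [-50, -39, 2], "rot": [0, 0, 0]}
  ]
}}

```text
time_s: 1.38
eef_pos: [0.3525, 0.2877, 0.2218]
eef_rot: [0.001, 0.155, 0.988, 0.0]
wrist_force: [1.8, 0.2, -0.1]
opening: 0.997
grasp_force: 0.0
```

{"name": "apply_moves", "arguments": {
  "moves": [
    {"jaw": 1, "offset": [-50, -39, 2], "rot": [0, 0, 0]},
    {"jaw": 1, "offset": [-50, -39, 2], "rot": [0, 0, 0]},
    {"jaw": 1, "offset": [-50, -39, 2], "rot": [0, 0, 0]},
    {"jaw": 1, "offset": [-50, -39, 2], "rot": [0, 0, 0]},
    {"jaw": 1, "offset": [-50, -39, 2], "rot": [0, 0, 0]}
  ]
}}

```text
time_s: 2.0
eef_pos: [0.5284, 0.0291, 0.2119]
eef_rot: [0.0, 0.155, 0.988, 0.0]
wrist_force: [0.1, -0.1, -0.4]
opening: 1.002
grasp_force: 0.0
```

```bash
python3 - <<'E'
from h import *
np.set_printoptions(precision=4,suppress=True)
print(pose())
im,d,W=shot("wrist");save(im,"w1.png",1.4);np.savez("w1.npz",im=im,W=W)
for n in ["tile","stop_short","stop_middle","stop_long","jig"]:
    for r in ctrl.outline_of("wrist",n)[:3]:
        m=r["region"].astype(np.uint8);w=W[m>0]
        print(n,round(r["score"],2),np.round(r["position"]),m.sum(),np.nanmedian(w,0))
        w=w[np.abs(w[:,2]-np.nanmedian(w[:,2]))<.006]
        (c,s,a)=cv2.minAreaRect((w[:,:2]*1000).astype(np.float32));print("   rect",c,s,a)
print(ctrl.get_obs()["time_s"])
s=cv2.imread("pics/side.png")[250:380,270:440];cv2.imwrite("pics/crop.png",cv2.resize(s,None,fx=4,fy=4,interpolation=cv2.INTER_CUBIC))
E
```

```text
[[-0.952   0.3062  0.0009  0.5284]
 [ 0.3062  0.952   0.0001  0.0291]
 [-0.0008  0.0004 -1.      0.2119]
 [ 0.      0.      0.      1.    ]]
tile 0.66 [280. 184.] 8534 [0.5256 0.0291 0.0239]
   rect (527.1787719726562, 28.961082458496094) (179.6134796142578, 60.34712600708008) 70.16960144042969
stop_short 0.74 [238. 253.] 1461 [ 0.5825 -0.0407  0.0359]
   rect (587.378662109375, -43.10150146484375) (39.84965515136719, 47.71986389160156) 71.00442504882812
stop_middle 0.92 [320. 251.] 1898 [0.6094 0.0492 0.0358]
   rect (614.3868408203125, 48.83055877685547) (40.188934326171875, 58.47368621826172) 70.14781188964844
stop_long 0.93 [282. 247.] 2090 [0.5902 0.0063 0.0359]
   rect (595.1649780273438, 4.712226867675781) (40.0009765625, 67.96240997314453) 70.18988037109375
jig 0.69 [273. 213.] 18592 [0.5456 0.0207 0.0121]
   rect (555.1431274414062, 19.035980224609375) (250.6476593017578, 179.87033081054688) 70.1591796875
jig 0.42 [280. 184.] 8608 [0.5256 0.0286 0.0239]
   rect (527.05078125, 28.98675537109375) (180.1522216796875, 60.08900451660156) 70.16960144042969
2.3
```

View pics/w1.png

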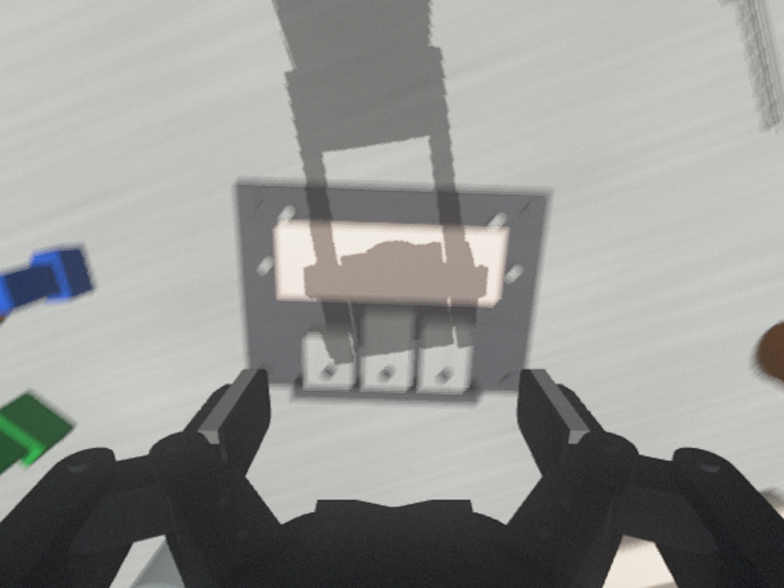

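View pics/crop.png

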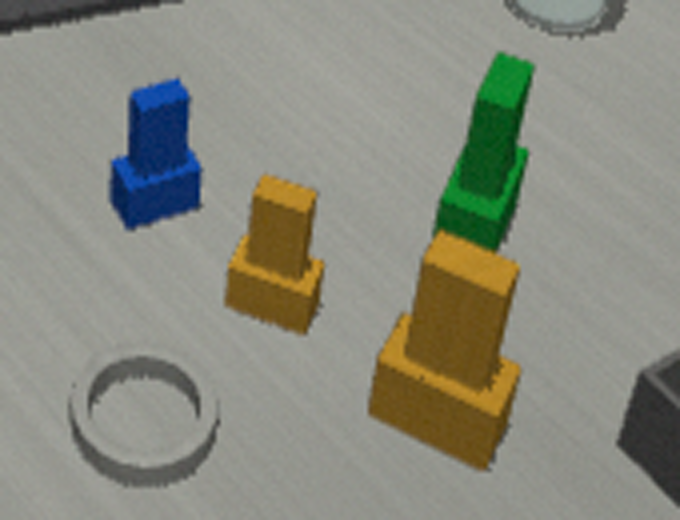

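The wrist view shows the shortest stop on the left at (330,362) in the scaled picture, at jig y = -48, with the widest gap in front of it. The tile rectangle gives a jig yaw of -19.84°. The crop shows the small brass spacer (the target) between the blue one and the larger brass one. I'll move over to it now.

{"name": "apply_moves", "arguments": {
  "moves": [
    {"jaw": 1, "offset": [-1, -43, 0], "rot": [0, 0, 0]},
    {"jaw": 1, "offset": [-1, -43, 0], "rot": [0, 0, 0]},
    {"jaw": 1, "offset": [-1, -43, 0], "rot": [0, 0, 0]},
    {"jaw": 1, "offset": [-1, -43, 0], "rot": [0, 0, 0]},
    {"jaw": 1, "offset": [-1, -43, 0], "rot": [0, 0, 0]}
  ]
}}

```text
time_s: 2.92
eef_pos: [0.4659, -0.1747, 0.212]
eef_rot: [0.0, 0.153, 0.988, -0.0]
wrist_force: [0.5, -1.0, 0.1]
opening: 0.998
grasp_force: 0.0
```

{"name": "apply_moves", "arguments": {
  "moves": [
    {"jaw": 1, "offset": [-1, -43, 0], "rot": [0, 0, 0]},
    {"jaw": 1, "offset": [-1, -43, 0], "rot": [0, 0, 0]},
    {"jaw": 1, "offset": [-1, -43, 0], "rot": [0, 0, 0]},
    {"jaw": 1, "offset": [0, 0, 0], "rot": [0, 0, 0]},
    {"jaw": 1, "offset": [0, 0, 0], "rot": [0, 0, 0]}
  ]
}}

```text
time_s: 3.55
eef_pos: [0.43, -0.2974, 0.2116]
eef_rot: [-0.0, 0.154, 0.988, 0.0]
wrist_force: [-0.6, 0.4, 0.6]
opening: 1.001
grasp_force: 0.0
```

```bash
cat > sp.py <<'E'
from h import *
np.set_printoptions(precision=4,suppress=True)
def look(f,view=False):
    print(pose())
    im,d,W=shot("wrist");save(im,f+".png",1.4);np.savez(f+".npz",im=im,W=W)
    for r in ctrl.outline_of("wrist","spacer")[:5]:
        m=r["region"];w=W[m];col=im[m].mean(0)
        print(round(r["score"],2),np.round(r["position"]),m.sum(),np.nanmedian(w,0),"zmax",np.nanpercentile(w[:,2],97),col)
        zt=np.nanpercentile(w[:,2],90)
        for nm,k in(("top",np.abs(w[:,2]-zt)<.004),("all",w[:,2]>.01)):
            q=w[k]
            if len(q)>5: print("   ",nm,len(q),cv2.minAreaRect((q[:,:2]*1000).astype(np.float32)))
    print(ctrl.get_obs()["time_s"])
E
python3 -c "
from sp import *
look('w2')"
```

```text
[[-0.9525  0.3046  0.0001  0.43  ]
 [ 0.3046  0.9525  0.0006 -0.2974]
 [ 0.0001  0.0006 -1.      0.2116]
 [ 0.      0.      0.      1.    ]]
0.84 [350. 190.] 1250 [ 0.447  -0.2328  0.0452] zmax 0.07767951937223941 [ 64.9768  84.676  133.2952]
    top 398 ((453.12030029296875, -229.668701171875), (13.619593620300293, 26.06745719909668), 77.36407470703125)
    all 1135 ((453.4449462890625, -229.52264404296875), (22.437253952026367, 40.04962921142578), 76.31415557861328)
0.73 [287. 316.] 2509 [ 0.5608 -0.3302  0.0594] zmax 0.10148952974051467 [ 61.8617 116.9968  71.002 ]
    top 552 ((571.4482421875, -332.69183349609375), (35.455135345458984, 18.633499145507812), 26.390457153320312)
    all 2391 ((571.3353271484375, -333.0968017578125), (53.228973388671875, 29.130504608154297), 25.677520751953125)
0.66 [207. 255.] 1914 [ 0.4679 -0.3849  0.0492] zmax 0.10528659731803373 [151.873  122.7524  70.8286]
    top 357 ((473.6771545410156, -392.9337463378906), (18.911956787109375, 22.804176330566406), 22.306766510009766)
    all 1826 ((460.9344177246094, -374.15155029296875), (36.57847213745117, 106.8405532836914), 31.83492088317871)
3.65
```

View pics/w2.png

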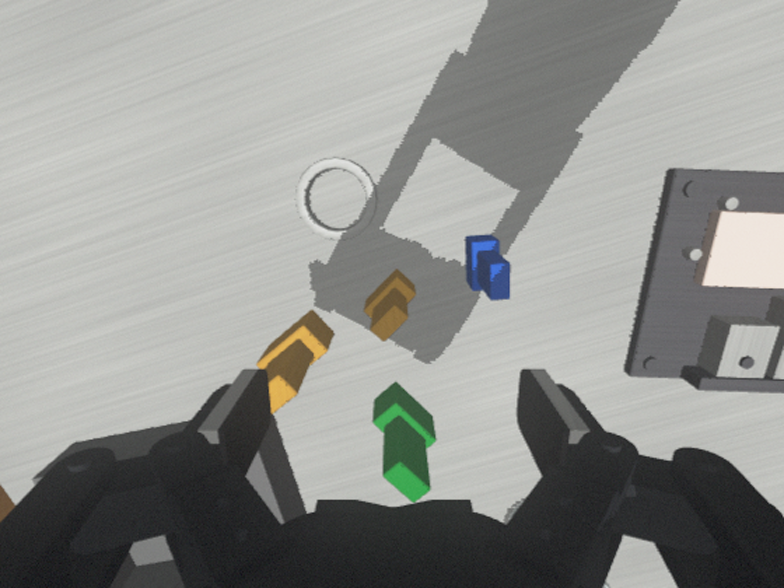

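The target spacer is in shadow at (390,305) in the scaled picture, i.e. pixel (279,218). The larger brass one is at (295,360), blue at (487,268), green at (405,440). The network missed the target here, so I'll segment it by colour and depth in the same picture.

```bash
cat >> sp.py <<'E'
def seg(f,box):
    z=np.load(f+".npz");im,W=z["im"],z["W"]
    h=cv2.cvtColor(im,cv2.COLOR_RGB2HSV);m=(h[...,0]>10)&(h[...,0]<28)&(h[...,1]>100)
    b=np.zeros_like(m);b[box[2]:box[3],box[0]:box[1]]=1;m&=b;w=W[m]
    zt=np.nanpercentile(w[:,2],90);print(m.sum(),"ztop",zt)
    for nm,k in(("tab",np.abs(w[:,2]-zt)<.004),("foot",np.abs(w[:,2]-.03)<.0035),("all",w[:,2]>.012)):
        q=w[k];print(nm,len(q),cv2.minAreaRect((q[:,:2]*1000).astype(np.float32)))
E
python3 -c "
from sp import *
seg('w2',(255,302,185,250))"
```

```text
1050 ztop 0.0772493433877719
tab 352 ((458.7812194824219, -309.79351806640625), (13.996134757995605, 24.52823829650879), 29.453670501708984)
foot 276 ((458.5633544921875, -310.0665283203125), (21.397907257080078, 38.53526306152344), 28.518787384033203)
all 1008 ((458.6486511230469, -309.93096923828125), (21.401029586791992, 38.61127471923828), 29.195152282714844)
```

{"name": "apply_moves", "arguments": {
  "moves": [
    {"jaw": 0.65, "offset": [0, 0, 0], "rot": [0, 0, 8.62]},
    {"jaw": 0.65, "offset": [0, 0, 0], "rot": [0, 0, 8.62]},
    {"jaw": 0.65, "offset": [0, 0, 0], "rot": [0, 0, 8.62]},
    {"jaw": 0.65, "offset": [0, 0, 0], "rot": [0, 0, 8.62]},
    {"jaw": 0.65, "offset": [0, 0, 0], "rot": [0, 0, 8.62]}
  ]
}}

```text
time_s: 4.28
eef_pos: [0.4303, -0.2974, 0.2117]
eef_rot: [-0.0, 0.508, 0.861, 0.0]
wrist_force: [-0.7, 0.2, -0.5]
opening: 0.652
grasp_force: 0.0
```

{"name": "apply_moves", "arguments": {
  "moves": [
    {"jaw": 0.65, "offset": [-8.3, 6.3, 18], "rot": [0, 0, 0]},
    {"jaw": 0.65, "offset": [-8.3, 6.3, 18], "rot": [0, 0, 0]},
    {"jaw": 0.65, "offset": [-8.4, 6.3, 18], "rot": [0, 0, 0]},
    {"jaw": 0.65, "offset": [0, 0, 20], "rot": [0, 0, 0]},
    {"jaw": 0.65, "offset": [0, 0, 0], "rot": [0, 0, 0]}
  ]
}}

```text
time_s: 4.9
eef_pos: [0.458, -0.3093, 0.136]
eef_rot: [-0.002, 0.506, 0.863, 0.001]
wrist_force: [0.2, -0.0, -0.6]
opening: 0.651
grasp_force: 0.0
```

```bash
python3 -c "
from sp import *
im,d,W=shot('wrist');save(im,'w3.png',1.4);np.savez('w3.npz',im=im,W=W)
T=pose();print(T,ctrl.get_obs()['q'],ctrl.get_obs()['time_s'])
import numpy as np
h=cv2.cvtColor(im,cv2.COLOR_RGB2HSV);m=(h[...,0]>10)&(h[...,0]<28)&(h[...,1]>100)
m&=(np.hypot(W[...,0]-.4587,W[...,1]+.31)<.027)&(W[...,2]>.012)
print(m.sum())
for nm,k in(('tab',W[...,2]>.07),('all',W[...,2]>.012)):
    q=W[m&k];r=cv2.minAreaRect((q[:,:2]*1000).astype(np.float32));print(nm,len(q),r)
    c=np.append(np.array(r[0])/1000,.05);print('offset in tool',T[:3,:3].T@(c-T[:3,3]), 'yaw tool y',np.degrees(np.arctan2(T[1,1],T[0,1])))
"
```

```text
[[-0.4876  0.873  -0.0011  0.4585]
 [ 0.873   0.4876  0.0013 -0.3101]
 [ 0.0017 -0.0003 -1.      0.1372]
 [ 0.      0.      0.      1.    ]] [-0.8093  0.2381  1.7418  0.0001  1.1634 -1.3187] 4.95
1409
tab 686 ((459.1480712890625, -309.7153015136719), (13.606781959533691, 25.61850929260254), 29.462160110473633)
offset in tool [-0.0001  0.0008  0.0872] yaw tool y 29.186195966315108
all 1409 ((459.471923828125, -309.4529113769531), (20.689956665039062, 39.41474533081055), 28.931964874267578)
offset in tool [-0.      0.0012  0.0872] yaw tool y 29.186195966315108
```

{"name": "apply_moves", "arguments": {
  "moves": [
    {"jaw": 0.65, "offset": [0, 0.8, 35], "rot": [0, 0, 0]},
    {"jaw": 0.65, "offset": [0, 0, 35], "rot": [0, 0, 0]},
    {"jaw": 0.65, "offset": [0, 0, 30], "rot": [0, 0, 0]},
    {"jaw": 0.65, "offset": [0, 0, 0], "rot": [0, 0, 0]},
    {"jaw": 0.1, "offset": [0, 0, 0], "rot": [0, 0, 0]}
  ]
}}

```text
time_s: 5.58
eef_pos: [0.4601, -0.3119, 0.0394]
eef_rot: [0.001, 0.507, 0.862, -0.0]
wrist_force: [-0.7, 0.4, 0.9]
opening: 0.454
grasp_force: 0.0
```

{"name": "apply_moves", "arguments": {
  "moves": [
    {"jaw": 0, "offset": [0, 0, 0], "rot": [0, 0, 0]},
    {"jaw": 0, "offset": [0, 0, 0], "rot": [0, 0, 0]},
    {"jaw": 0, "offset": [0, 0, 0], "rot": [0, 0, 0]},
    {"jaw": 0, "offset": [0, 0, 0], "rot": [0, 0, 0]},
    {"jaw": 0, "offset": [0, 0, 0], "rot": [0, 0, 0]}
  ]
}}

```text
time_s: 6.2
eef_pos: [0.4602, -0.3123, 0.0395]
eef_rot: [0.002, 0.507, 0.862, -0.0]
wrist_force: [-0.2, 0.5, 6.9]
opening: 0.155
grasp_force: 59.6
```

{"name": "apply_moves", "arguments": {
  "moves": [
    {"jaw": 0, "offset": [0, 0, -20], "rot": [0, 0, 0]},
    {"jaw": 0, "offset": [0, 0, -25], "rot": [0, 0, 0]},
    {"jaw": 0, "offset": [0, 0, -25], "rot": [0, 0, 0]},
    {"jaw": 0, "offset": [0, 0, -25], "rot": [0, 0, 0]},
    {"jaw": 0, "offset": [0, 0, -25], "rot": [0, 0, 0]}
  ]
}}

```text
time_s: 6.82
eef_pos: [0.4587, -0.3108, 0.1582]
eef_rot: [-0.0, 0.507, 0.862, 0.0]
wrist_force: [0.8, -1.3, -3.8]
opening: 0.155
grasp_force: 58.6
```

{"name": "apply_moves", "arguments": {
  "moves": [
    {"jaw": 0, "offset": [0, 0, 0], "rot": [0, 0, 9.8]},
    {"jaw": 0, "offset": [0, 0, 0], "rot": [0, 0, 9.8]},
    {"jaw": 0, "offset": [0, 0, 0], "rot": [0, 0, 9.8]},
    {"jaw": 0, "offset": [0, 0, 0], "rot": [0, 0, 9.8]},
    {"jaw": 0, "offset": [0, 0, 0], "rot": [0, 0, 9.83]}
  ]
}}

```text
time_s: 7.45
eef_pos: [0.4587, -0.3108, 0.1574]
eef_rot: [-0.0, 0.82, 0.572, -0.0]
wrist_force: [-0.9, -0.1, -3.3]
opening: 0.159
grasp_force: 58.7
```

{"name": "apply_moves", "arguments": {
  "moves": [
    {"jaw": 0, "offset": [30, -1, 0], "rot": [0, 0, 0]},
    {"jaw": 0, "offset": [40, -1, 0], "rot": [0, 0, 0]},
    {"jaw": 0, "offset": [40, -1, 0], "rot": [0, 0, 0]},
    {"jaw": 0, "offset": [40, -1, 0], "rot": [0, 0, 0]},
    {"jaw": 0, "offset": [40, -1, 0], "rot": [0, 0, 0]}
  ]
}}

```text
time_s: 8.07
eef_pos: [0.5191, -0.1295, 0.1575]
eef_rot: [-0.0, 0.819, 0.574, -0.0]
wrist_force: [0.8, 0.0, -2.9]
opening: 0.157
grasp_force: 58.7
```

{"name": "apply_moves", "arguments": {
  "moves": [
    {"jaw": 0, "offset": [40, -1, 0], "rot": [0, 0, 0]},
    {"jaw": 0, "offset": [40, -1, 0], "rot": [0, 0, 0]},
    {"jaw": 0, "offset": [23, -2, 0], "rot": [0, 0, 0]},
    {"jaw": 0, "offset": [0, 0, 0], "rot": [0, 0, 0]},
    {"jaw": 0, "offset": [0, 0, 0], "rot": [0, 0, 0]}
  ]
}}

```text
time_s: 8.7
eef_pos: [0.5502, -0.0331, 0.1574]
eef_rot: [-0.0, 0.819, 0.574, -0.0]
wrist_force: [0.5, -0.5, -3.2]
opening: 0.154
grasp_force: 58.7
```

```bash
cat >> sp.py <<'E'
def held(f):
    im,d,W=shot("wrist");T=pose();save(im,f+".png",1.4);np.savez(f+".npz",im=im,W=W)
    print(T);print("yaw y",np.degrees(np.arctan2(T[1,1],T[0,1])),"t",ctrl.get_obs()["time_s"])
    h=cv2.cvtColor(im,cv2.COLOR_RGB2HSV);m=(h[...,0]>10)&(h[...,0]<28)&(h[...,1]>100)
    L=(W-T[:3,3])@T[:3,:3]   # tool coords
    m&=(np.abs(L[...,0])<.03)&(np.abs(L[...,1])<.03)&(np.abs(L[...,2])<.06)
    print(m.sum());q=L[m]
    k=(q[:,0]>-.05);q=q[k]
    print("tool pct",np.nanpercentile(q,[2,50,98],axis=0)*1000)
    for z0 in np.arange(-.03,.05,.01):
        s=q[(q[:,2]>z0)&(q[:,2]<=z0+.01)]
        if len(s)>8: print(round(z0,3),len(s),np.percentile(s[:,:2],[3,97],axis=0).ravel()*1000)
    for n in ["tile","stop_short","stop_middle","stop_long"]:
        for r in ctrl.outline_of("wrist",n)[:1]:
            w=W[r["region"]];w=w[np.abs(w[:,2]-np.nanmedian(w[:,2]))<.004];print(n,round(r["score"],2),len(w),cv2.minAreaRect((w[:,:2]*1000).astype(np.float32)))
E
python3 -c "
from sp import *
held('w4')"
```

```text
[[ 0.3416  0.9399 -0.0004  0.5502]
 [ 0.9399 -0.3416 -0.0003 -0.0334]
 [-0.0004 -0.0003 -1.      0.1575]
 [ 0.      0.      0.      1.    ]]
yaw y -19.971561476352335 t 8.75
4364
tool pct [[ -7.7599  -9.3019 -38.0931]
 [ 15.3576   0.199  -27.2495]
 [ 23.0115   9.5519  32.5494]]
-0.03 342 [14.7333 -6.4006 16.2367  6.6893]
-0.02 278 [14.8294 -6.3169 16.2332  6.7568]
-0.01 234 [14.6379 -6.488  16.1878  6.6041]
0.0 636 [ 7.3811 -9.5303 22.1834  9.9588]
0.01 471 [ 7.4051 -9.9927 23.1147 10.4959]
0.02 190 [22.4777 -9.3766 23.1937  9.9969]
0.03 127 [22.3975 -9.0296 23.209   9.7319]
tile 0.98 13662 ((526.77685546875, 29.454910278320312), (179.31484985351562, 60.214942932128906), 70.11333465576172)
stop_short 0.65 2163 ((587.171142578125, -42.90431213378906), (40.108097076416016, 46.55156326293945), 70.36077117919922)
stop_middle 0.62 3797 ((614.6373291015625, 49.10877990722656), (40.269222259521484, 57.634700775146484), 70.03627014160156)
stop_long 0.85 3671 ((594.9223022460938, 5.250423431396484), (39.73141860961914, 67.12218475341797), 70.09320831298828)
```

View pics/w4.png

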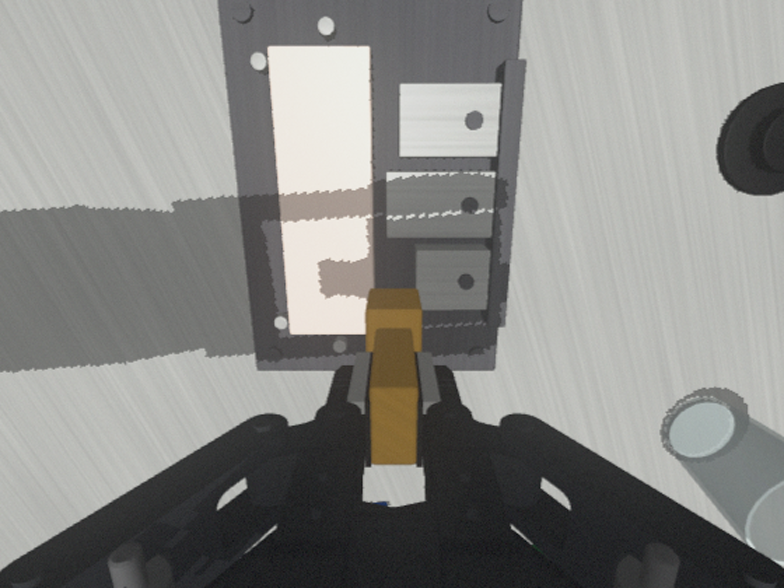

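The wrist view shows the held spacer upright in the jaws at (395,370), lined up with the gap between the tile edge (375,300) and the short stop (450,280). The computed error is under 0.5 mm in both x and y, so I'll lower it.

{"name": "apply_moves", "arguments": {
  "moves": [
    {"jaw": 0, "offset": [0, 0, 30], "rot": [0, 0, 0]},
    {"jaw": 0, "offset": [0, 0, 30], "rot": [0, 0, 0]},
    {"jaw": 0, "offset": [0, 0, 15], "rot": [0, 0, 0]},
    {"jaw": 0, "offset": [0, 0, 5], "rot": [0, 0, 0]},
    {"jaw": 0, "offset": [0, 0, 0], "rot": [0, 0, 0]}
  ]
}}

```text
time_s: 9.57
eef_pos: [0.551, -0.0329, 0.0781]
eef_rot: [0.0, 0.819, 0.574, 0.0]
wrist_force: [0.3, -0.6, -2.6]
opening: 0.159
grasp_force: 58.6
```

```bash
python3 -c "
from sp import *
held('w5')"
```

```text
[[ 0.341   0.9401  0.0014  0.5513]
 [ 0.9401 -0.341  -0.0004 -0.0329]
 [ 0.0001  0.0015 -1.      0.0785]
 [ 0.      0.      0.      1.    ]]
yaw y -19.9375568887241 t 9.625
4397
tool pct [[ -8.1383  -9.5122 -37.7117]
 [ 14.9869   0.1088 -26.9652]
 [ 22.6424   9.6573  33.2802]]
-0.03 353 [14.1847 -6.4921 15.9251  6.6425]
-0.02 282 [14.4838 -6.3869 15.8871  6.6562]
-0.01 230 [14.2084 -6.6561 15.8094  6.631 ]
0.0 461 [  7.5457 -10.0083  21.7599   9.7964]
0.01 662 [  6.7041 -10.2089  22.7243  10.3579]
0.02 181 [22.0266 -9.5733 22.745   9.9275]
0.03 143 [22.0341 -9.5374 22.7405  9.8427]
tile 0.63 25783 ((526.5625, 28.6517333984375), (177.53973388671875, 60.05049514770508), 70.12885284423828)
stop_short 0.98 4136 ((587.506591796875, -43.06555938720703), (40.804420471191406, 48.26113510131836), 70.26564025878906)
stop_middle 0.76 8000 ((615.0552368164062, 49.234039306640625), (40.18471908569336, 58.95991516113281), 70.01222229003906)
stop_long 0.69 7025 ((594.5618896484375, 5.441152572631836), (39.598480224609375, 65.80817413330078), 69.91770935058594)
```

{"name": "apply_moves", "arguments": {
  "moves": [
    {"jaw": 0, "offset": [-0.5, -0.3, 6], "rot": [0, 0, 0]},
    {"jaw": 0, "offset": [0, 0, 6], "rot": [0, 0, 0]},
    {"jaw": 0, "offset": [0, 0, 6], "rot": [0, 0, 0]},
    {"jaw": 0, "offset": [0, 0, 5], "rot": [0, 0, 0]},
    {"jaw": 0, "offset": [0, 0, 0], "rot": [0, 0, 0]}
  ]
}}

```text
time_s: 10.45
eef_pos: [0.5496, -0.0329, 0.0539]
eef_rot: [-0.0, 0.819, 0.574, -0.0]
wrist_force: [-0.3, 1.0, -3.1]
opening: 0.156
grasp_force: 58.8
```

{"name": "apply_moves", "arguments": {
  "moves": [
    {"jaw": 0, "offset": [0, 0, 2], "rot": [0, 0, 0]},
    {"jaw": 0, "offset": [0, 0, 1], "rot": [0, 0, 0]},
    {"jaw": 0, "offset": [0, 0, 0.5], "rot": [0, 0, 0]},
    {"jaw": 0, "offset": [0, 0, 0], "rot": [0, 0, 0]},
    {"jaw": 0, "offset": [0, 0, 0], "rot": [0, 0, 0]}
  ]
}}

```text
time_s: 11.08
eef_pos: [0.5503, -0.0331, 0.0516]
eef_rot: [0.0, 0.819, 0.574, 0.0]
wrist_force: [-2.5, 1.2, 4.1]
opening: 0.159
grasp_force: 59.7
```

{"name": "apply_moves", "arguments": {
  "moves": [
    {"jaw": 0.35, "offset": [0, 0, 0], "rot": [0, 0, 0]},
    {"jaw": 0.35, "offset": [0, 0, 0], "rot": [0, 0, 0]},
    {"jaw": 0.5, "offset": [0, 0, 0], "rot": [0, 0, 0]},
    {"jaw": 0.5, "offset": [0, 0, 0], "rot": [0, 0, 0]},
    {"jaw": 0.5, "offset": [0, 0, -5], "rot": [0, 0, 0]}
  ]
}}

```text
time_s: 11.7
eef_pos: [0.5497, -0.033, 0.0558]
eef_rot: [-0.0, 0.819, 0.574, -0.0]
wrist_force: [0.1, -0.6, 0.0]
opening: 0.501
grasp_force: 0.0
```

{"name": "apply_moves", "arguments": {
  "moves": [
    {"jaw": 0.5, "offset": [0, 0, -15], "rot": [0, 0, 0]},
    {"jaw": 0.5, "offset": [0, 0, -25], "rot": [0, 0, 0]},
    {"jaw": 0.5, "offset": [0, 0, -25], "rot": [0, 0, 0]},
    {"jaw": 0.5, "offset": [0, 0, -25], "rot": [0, 0, 0]},
    {"jaw": 0.5, "offset": [0, 0, 0], "rot": [0, 0, 0]}
  ]
}}

```text
time_s: 12.32
eef_pos: [0.5521, -0.0335, 0.1494]
eef_rot: [0.002, 0.819, 0.574, 0.002]
wrist_force: [0.2, -0.1, -0.3]
opening: 0.5
grasp_force: 0.0
```

```bash
cat >> sp.py <<'E'
def placed(f):
    im,d,W=shot("wrist");T=pose();save(im,f+".png",1.4);np.savez(f+".npz",im=im,W=W)
    print(T,"t",ctrl.get_obs()["time_s"])
    h=cv2.cvtColor(im,cv2.COLOR_RGB2HSV);m=(h[...,0]>10)&(h[...,0]<28)&(h[...,1]>100)&(np.hypot(W[...,0]-.552,W[...,1]+.03)<.035)
    print(m.sum(),"z pct",np.nanpercentile(W[m][:,2],[2,95]))
    J=np.array([.5551,.0190]);a=np.radians(-19.87);Rj=np.array([[np.cos(a),np.sin(a)],[-np.sin(a),np.cos(a)]])
    def rect(w,n):
        if len(w)<9: return
        c,s,g=cv2.minAreaRect((w[:,:2]*1000).astype(np.float32));print(n,len(w),"jig xy",Rj@(np.array(c)-J*1000),np.round(s,1),g)
    w=W[m];rect(w[w[:,2]>.08],"tab");rect(w[np.abs(w[:,2]-.042)<.003],"foot")
    for n in ["tile","stop_short"]:
        for r in ctrl.outline_of("wrist",n)[:1]:
            w=W[r["region"]];w=w[np.abs(w[:,2]-np.nanmedian(w[:,2]))<.004];rect(w,n)
E
python3 -c "
from sp import *
placed('w6')"
```

```text
[[ 0.341   0.9401  0.0031  0.551 ]
 [ 0.9401 -0.341  -0.0008 -0.0333]
 [ 0.0002  0.0032 -1.      0.1476]
 [ 0.      0.      0.      1.    ]] t 12.375
1494 z pct [0.0197 0.0895]
tab 705 jig xy [ 13.4194 -47.6096] [25.9 13.7] 70.0036849975586
foot 452 jig xy [ 13.3615 -47.3398] [39.1 21.5] 70.4654769897461
tile 14599 jig xy [-30.1784   0.0621] [179.4  60.2] 70.15898132324219
stop_short 2392 jig xy [ 51.62   -47.3258] [40.2 48.2] 70.00164794921875
```

View pics/w6.png

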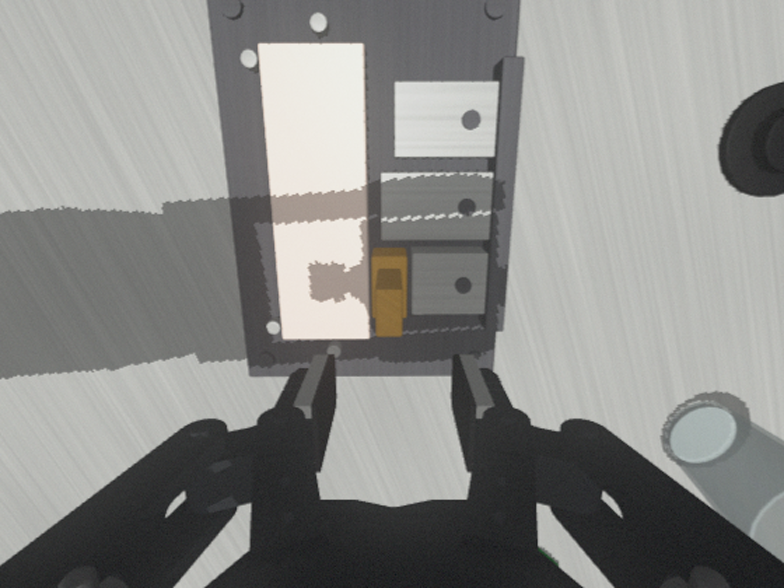

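The spacer stands upright, square and clear in the gap at (390,290): jig xy (13.4,-47.5), top at z = 89.5 mm. The tile hasn't moved. Next I turn the gripper 90° so that both open fingers push the rear edge.

{"name": "apply_moves", "arguments": {
  "moves": [
    {"jaw": 0.9, "offset": [0, 0, 0], "rot": [0, 0, -9]},
    {"jaw": 0.9, "offset": [0, 0, 0], "rot": [0, 0, -9]},
    {"jaw": 0.9, "offset": [0, 0, 0], "rot": [0, 0, -9]},
    {"jaw": 0.9, "offset": [0, 0, 0], "rot": [0, 0, -9]},
    {"jaw": 0.9, "offset": [0, 0, 0], "rot": [0, 0, -9]}
  ]
}}

```text
time_s: 13.1
eef_pos: [0.5492, -0.0328, 0.1446]
eef_rot: [-0.001, 0.535, 0.845, -0.0]
wrist_force: [0.7, -0.7, 1.2]
opening: 0.897
grasp_force: 0.0
```

{"name": "apply_moves", "arguments": {
  "moves": [
    {"jaw": 0.9, "offset": [0, 0, 0], "rot": [0, 0, -9]},
    {"jaw": 0.9, "offset": [0, 0, 0], "rot": [0, 0, -9]},
    {"jaw": 0.9, "offset": [0, 0, 0], "rot": [0, 0, -9]},
    {"jaw": 0.9, "offset": [0, 0, 0], "rot": [0, 0, -9]},
    {"jaw": 0.9, "offset": [0, 0, 0], "rot": [0, 0, -9]}
  ]
}}

```text
time_s: 13.72
eef_pos: [0.5492, -0.0328, 0.1446]
eef_rot: [-0.001, 0.171, 0.985, 0.0]
wrist_force: [-1.3, 0.4, -0.3]
opening: 0.9
grasp_force: 0.0
```

{"name": "apply_moves", "arguments": {
  "moves": [
    {"jaw": 0.9, "offset": [33, 11.5, 0], "rot": [0, 0, 0]},
    {"jaw": 0.9, "offset": [33, 11.5, 0], "rot": [0, 0, 0]},
    {"jaw": 0.9, "offset": [33, 11.7, 0], "rot": [0, 0, 0]},
    {"jaw": 0.9, "offset": [0, 0, 0], "rot": [0, 0, 0]},
    {"jaw": 0.9, "offset": [0, 0, 0], "rot": [0, 0, 0]}
  ]
}}

```text
time_s: 14.35
eef_pos: [0.4691, 0.0331, 0.1457]
eef_rot: [-0.0, 0.173, 0.985, -0.0]
wrist_force: [0.4, 0.5, 0.1]
opening: 0.894
grasp_force: 0.0
```

```bash
python3 -c "
from sp import *
placed('w7')
T=pose();print('yaw y',np.degrees(np.arctan2(T[1,1],T[0,1])))
W=np.load('w7.npz')['W'];L=(W-T[:3,3])@T[:3,:3]
for s in(-1,1):
    k=(np.abs(L[...,0])<.02)&(s*L[...,1]>.03)&(s*L[...,1]<.065)&(np.abs(L[...,2])<.04)
    print(s,k.sum(),np.percentile(L[k],[1,10,50,90,99],axis=0)*1000 if k.sum() else '')
"
```

```text
[[-0.94    0.3413 -0.      0.4694]
 [ 0.3413  0.94   -0.0001  0.0329]
 [-0.     -0.0001 -1.      0.1459]
 [ 0.      0.      0.      1.    ]] t 14.4
2382 z pct [0.0211 0.0894]
tab 674 jig xy [ 13.2373 -47.924 ] [25.6 15.6] 70.11751556396484
foot 478 jig xy [ 13.2573 -47.9331] [39.9 22.2] 68.35293579101562
tile 10016 jig xy [-30.1399  -0.1541] [179.9  62.4] 69.39892578125
yaw y 70.02051607101352
-1 1740 [[-10.5194 -51.4581 -39.6227]
 [ -6.7161 -49.0234 -37.8211]
 [  6.883  -38.3322 -28.1774]
 [ 11.2301 -37.9384 -15.5907]
 [ 11.6902 -37.7445 -10.5521]]
1 1759 [[-10.5275  38.3795 -39.729 ]
 [ -6.6941  38.5793 -37.9868]
 [  6.9709  38.955  -28.2186]
 [ 11.2575  49.6599 -15.4576]
 [ 11.726   52.1682 -10.3319]]
```

{"name": "apply_moves", "arguments": {
  "moves": [
    {"jaw": 0.9, "offset": [0, 0, 35], "rot": [0, 0, 0]},
    {"jaw": 0.9, "offset": [0, 0, 40], "rot": [0, 0, 0]},
    {"jaw": 0.9, "offset": [0, 0, 35], "rot": [0, 0, 0]},
    {"jaw": 0.9, "offset": [0, 0, 20], "rot": [0, 0, 0]},
    {"jaw": 0.9, "offset": [0, 0, 0], "rot": [0, 0, 0]}
  ]
}}

```text
time_s: 15.12
eef_pos: [0.4677, 0.0331, 0.0145]
eef_rot: [-0.002, 0.173, 0.985, -0.0]
wrist_force: [0.4, -0.8, 1.4]
opening: 0.897
grasp_force: 0.0
```

{"name": "apply_moves", "arguments": {
  "moves": [
    {"jaw": 0.9, "offset": [0, 0, 4], "rot": [0, 0, 0]},
    {"jaw": 0.9, "offset": [0, 0, 4], "rot": [0, 0, 0]},
    {"jaw": 0.9, "offset": [0, 0, 0], "rot": [0, 0, 0]},
    {"jaw": 0.9, "offset": [0, 0, 0], "rot": [0, 0, 0]},
    {"jaw": 0.9, "offset": [0, 0, 0], "rot": [0, 0, 0]}
  ]
}}

```text
time_s: 15.75
eef_pos: [0.4691, 0.0333, 0.0084]
eef_rot: [0.0, 0.173, 0.985, 0.0]
wrist_force: [0.2, -0.3, -0.1]
opening: 0.901
grasp_force: 0.0
```

{"name": "apply_moves", "arguments": {
  "moves": [
    {"jaw": 0.9, "offset": [0, 0, 2.5], "rot": [0, 0, 0]},
    {"jaw": 0.9, "offset": [-3, 0, 0], "rot": [0, 0, 0]},
    {"jaw": 0.9, "offset": [-4, 0, 0], "rot": [0, 0, 0]},
    {"jaw": 0.9, "offset": [-3, 0, 0], "rot": [0, 0, 0]},
    {"jaw": 0.9, "offset": [0, 0, 0], "rot": [0, 0, 0]}
  ]
}}

```text
time_s: 16.38
eef_pos: [0.4786, 0.0298, 0.0056]
eef_rot: [0.0, 0.173, 0.985, -0.0]
wrist_force: [-0.1, -0.3, -0.5]
opening: 0.902
grasp_force: 0.0
```

{"name": "apply_moves", "arguments": {
  "moves": [
    {"jaw": 0.9, "offset": [-1.5, 0, 0], "rot": [0, 0, 0]},
    {"jaw": 0.9, "offset": [-1.5, 0, 0], "rot": [0, 0, 0]},
    {"jaw": 0.9, "offset": [-1, 0, 0], "rot": [0, 0, 0]},
    {"jaw": 0.9, "offset": [-1, 0, 0], "rot": [0, 0, 0]},
    {"jaw": 0.9, "offset": [0, 0, 0], "rot": [0, 0, 0]}
  ]
}}

```text
time_s: 17.0
eef_pos: [0.4827, 0.0283, 0.0055]
eef_rot: [-0.0, 0.173, 0.985, 0.0]
wrist_force: [-0.5, 0.4, 0.7]
opening: 0.902
grasp_force: 0.7
```

{"name": "apply_moves", "arguments": {
  "moves": [
    {"jaw": 0.9, "offset": [-0.8, 0, 0], "rot": [0, 0, 0]},
    {"jaw": 0.9, "offset": [-0.8, 0, 0], "rot": [0, 0, 0]},
    {"jaw": 0.9, "offset": [-0.8, 0, 0], "rot": [0, 0, 0]},
    {"jaw": 0.9, "offset": [-0.8, 0, 0], "rot": [0, 0, 0]},
    {"jaw": 0.9, "offset": [-0.8, 0, 0], "rot": [0, 0, 0]}
  ]
}}

```text
time_s: 17.62
eef_pos: [0.4858, 0.0271, 0.0054]
eef_rot: [-0.001, 0.173, 0.985, 0.0]
wrist_force: [-6.1, 2.2, 4.0]
opening: 0.899
grasp_force: 2.6
```

```bash
python3 -c "
from sp import *
placed('w8');print(ctrl.get_obs()['wrist_force'],ctrl.get_obs()['torque'])
"
```

```text
[[-0.9401  0.341  -0.0017  0.486 ]
 [ 0.341   0.9401  0.0004  0.0271]
 [ 0.0018 -0.0002 -1.      0.0054]
 [ 0.      0.      0.      1.    ]] t 17.675
0 z pct nan
tile 11967 jig xy [-27.4096   0.6075] [179.   60.7] 70.16680145263672
[-4.4165  2.2955  3.0309] [ 0.2424  0.703  -0.0776]
  return np.nanmean(a, axis, out=out, keepdims=keepdims)
```

{"name": "apply_moves", "arguments": {
  "moves": [
    {"jaw": 0.9, "offset": [-0.6, 0, 0], "rot": [0, 0, 0]},
    {"jaw": 0.9, "offset": [-0.6, 0, 0], "rot": [0, 0, 0]},
    {"jaw": 0.9, "offset": [-0.6, 0, 0], "rot": [0, 0, 0]},
    {"jaw": 0.9, "offset": [-0.4, 0, 0], "rot": [0, 0, 0]},
    {"jaw": 0.9, "offset": [0, 0, 0], "rot": [0, 0, 0]}
  ]
}}

```text
time_s: 18.4
eef_pos: [0.488, 0.0263, 0.0054]
eef_rot: [-0.001, 0.173, 0.985, 0.0]
wrist_force: [-6.0, 3.2, 3.4]
opening: 0.9
grasp_force: 3.1
```

{"name": "apply_moves", "arguments": {
  "moves": [
    {"jaw": 0.9, "offset": [-0.5, 0, 0], "rot": [0, 0, 0]},
    {"jaw": 0.9, "offset": [-0.4, 0, 0], "rot": [0, 0, 0]},
    {"jaw": 0.9, "offset": [-0.4, 0, 0], "rot": [0, 0, 0]},
    {"jaw": 0.9, "offset": [0, 0, 0], "rot": [0, 0, 0]},
    {"jaw": 0.9, "offset": [0, 0, 0], "rot": [0, 0, 0]}
  ]
}}

```text
time_s: 19.02
eef_pos: [0.4881, 0.0263, 0.0053]
eef_rot: [-0.002, 0.173, 0.985, 0.0]
wrist_force: [-9.8, 3.9, 7.2]
opening: 0.901
grasp_force: 5.3
```

{"name": "apply_moves", "arguments": {
  "moves": [
    {"jaw": 0.9, "offset": [-0.7, 0, 0], "rot": [0, 0, 0]},
    {"jaw": 0.9, "offset": [-0.7, 0, 0], "rot": [0, 0, 0]},
    {"jaw": 0.9, "offset": [-0.6, 0, 0], "rot": [0, 0, 0]},
    {"jaw": 0.9, "offset": [0, 0, 0], "rot": [0, 0, 0]},
    {"jaw": 0.9, "offset": [0, 0, 0], "rot": [0, 0, 0]}
  ]
}}

```text
time_s: 19.65
eef_pos: [0.4881, 0.0263, 0.0048]
eef_rot: [-0.004, 0.173, 0.985, 0.0]
wrist_force: [-14.4, 5.2, 11.5]
opening: 0.899
grasp_force: 7.9
```

```bash
python3 - <<'E' 2>/dev/null
from sp import *
o=ctrl.get_obs();print(o['wrist_force'],o['torque'],o['eef_pos'],o['time_s'])
J=np.array([.5551,.0190]);a=np.radians(-19.87);Rj=np.array([[np.cos(a),np.sin(a)],[-np.sin(a),np.cos(a)]])
for cam in("wrist","side","top"):
    im,d,W=shot(cam);save(im,cam+"9.png",1.4 if cam=="wrist" else 1);np.savez(cam+"9.npz",im=im,W=W)
    if cam=="side": save(im[180:270,220:350],"side9c.png",6)
    for n in ["tile","spacer"]:
        for r in ctrl.outline_of(cam,n)[:4]:
            w=W[r["region"]];zz=np.nanmedian(w[:,2])
            if n=="tile": w=w[np.abs(w[:,2]-zz)<.004]
            c,s,g=cv2.minAreaRect((w[:,:2]*1000).astype(np.float32));print(cam,n,round(r["score"],2),len(w),zz,"zmax",np.nanpercentile(w[:,2],97),"jig",Rj@(np.array(c)-J*1000),np.round(s,1),round(g,2))
E
```

```text
[-14.3721   5.2121  11.4613] [ 0.7033  2.2555 -0.1416] [0.4881 0.0263 0.0048] 19.65
wrist tile 0.77 12222 0.023729454170182948 zmax 0.024862366120237088 jig [-24.8925   0.0441] [180.4  61. ] 70.01
side tile 0.82 756 0.023273645008398958 zmax 0.025612710801152756 jig [-22.3041  -5.4196] [179.4  59.4] 66.43
side spacer 0.93 1503 0.045728625580890636 zmax 0.10487727831614846 jig [  83.8484 -382.3302] [128.1  50.6] 39.11
side spacer 0.7 354 0.04152729713379333 zmax 0.08900631038909428 jig [ 29.2719 -17.0796] [114.5  19.1] 55.01
side spacer 0.6 658 0.0303171294213741 zmax 0.07700202416263918 jig [   1.7518 -234.5321] [111.3  34.9] 50.74
side spacer 0.56 669 0.05401584116398506 zmax 0.10127406934529443 jig [ 151.9805 -317.5415] [96.8 25.9] 16.56
top tile 0.39 52 0.02295954364774233 zmax 0.026197837365288034 jig [-25.6707  85.5667] [10.8 52.4] 71.35
top spacer 0.68 349 0.04106687051886149 zmax 0.10262303836242008 jig [ 146.6029 -334.4195] [56.8 61.2] 25.2
top spacer 0.67 308 0.043642470864747374 zmax 0.10798044149023182 jig [  79.3416 -425.    ] [29.4 81.9] 27.37
top spacer 0.65 187 0.031267752285065065 zmax 0.07808757459163172 jig [  -6.4141 -271.1252] [35.9 47. ] 77.24
```

View pics/side9c.png

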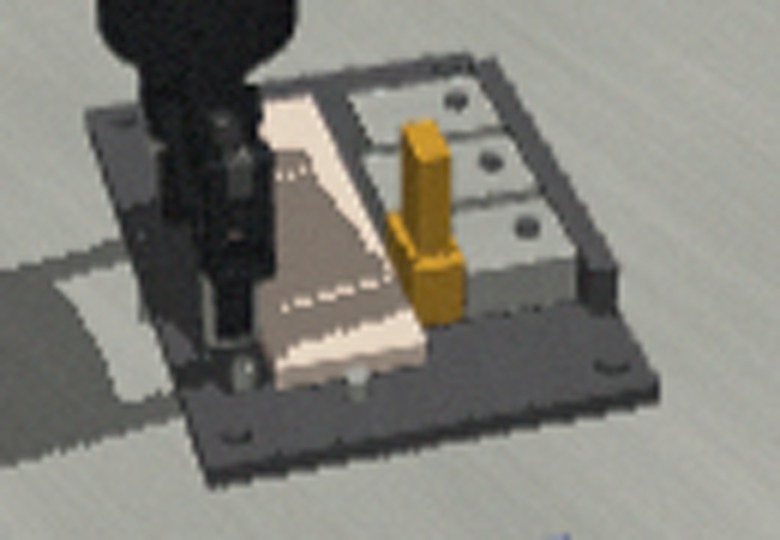

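The side crop shows the spacer upright at (430,270), flush between tile and short stop, with the fingers touching only the tile's rear edge. I'll check fingertip clearance to the plate in the wrist depth before pressing a bit more.

```bash
python3 - <<'E'
from sp import *
T=pose();W=np.load("wrist9.npz")["W"];L=(W-T[:3,3])@T[:3,:3]
pl=W[(W[...,2]>.008)&(W[...,2]<.016)];print("plate z",np.median(pl[:,2]))
for s in(-1,1):
    k=(L[...,0]>.005)&(L[...,0]<.0125)&(s*L[...,1]>.036)&(s*L[...,1]<.056)&(L[...,2]<.03)
    w=W[k];h,e=np.histogram(w[:,2],np.arange(.008,.04,.001));print(s,dict(zip(np.round(e[:-1]*1000),h)))
E
```

```text
plate z 0.011877809201280481
-1 {np.float64(8.0): np.int64(0), np.float64(9.0): np.int64(0), np.float64(10.0): np.int64(27), np.float64(11.0): np.int64(263), np.float64(12.0): np.int64(188), np.float64(13.0): np.int64(11), np.float64(14.0): np.int64(2), np.float64(15.0): np.int64(1), np.float64(16.0): np.int64(12), np.float64(17.0): np.int64(7), np.float64(18.0): np.int64(15), np.float64(19.0): np.int64(14), np.float64(20.0): np.int64(28), np.float64(21.0): np.int64(26), np.float64(22.0): np.int64(21), np.float64(23.0): np.int64(27), np.float64(24.0): np.int64(36), np.float64(25.0): np.int64(34), np.float64(26.0): np.int64(37), np.float64(27.0): np.int64(34), np.float64(28.0): np.int64(36), np.float64(29.0): np.int64(29), np.float64(30.0): np.int64(47), np.float64(31.0): np.int64(47), np.float64(32.0): np.int64(30), np.float64(33.0): np.int64(41), np.float64(34.0): np.int64(36), np.float64(35.0): np.int64(44), np.float64(36.0): np.int64(45), np.float64(37.0): np.int64(40), np.float64(38.0): np.int64(46)}
1 {np.float64(8.0): np.int64(0), np.float64(9.0): np.int64(0), np.float64(10.0):
[... 208 characters left out ...]
float64(17.0): np.int64(15), np.float64(18.0): np.int64(12), np.float64(19.0): np.int64(19), np.float64(20.0): np.int64(25), np.float64(21.0): np.int64(22), np.float64(22.0): np.int64(32), np.float64(23.0): np.int64(24), np.float64(24.0): np.int64(32), np.float64(25.0): np.int64(39), np.float64(26.0): np.int64(28), np.float64(27.0): np.int64(35), np.float64(28.0): np.int64(38), np.float64(29.0): np.int64(36), np.float64(30.0): np.int64(41), np.float64(31.0): np.int64(40), np.float64(32.0): np.int64(38), np.float64(33.0): np.int64(38), np.float64(34.0): np.int64(43), np.float64(35.0): np.int64(47), np.float64(36.0): np.int64(41), np.float64(37.0): np.int64(39), np.float64(38.0): np.int64(41)}
```

The tips sit about 4 mm above the plate, so only the tile is touched. I'll press somewhat more firmly.

{"name": "apply_moves", "arguments": {
  "moves": [
    {"jaw": 0.9, "offset": [-0.7, 0, -0.2], "rot": [0, 0, 0]},
    {"jaw": 0.9, "offset": [-0.7, 0, -0.2], "rot": [0, 0, 0]},
    {"jaw": 0.9, "offset": [-0.7, 0, 0], "rot": [0, 0, 0]},
    {"jaw": 0.9, "offset": [0, 0, 0], "rot": [0, 0, 0]},
    {"jaw": 0.9, "offset": [0, 0, 0], "rot": [0, 0, 0]}
  ]
}}

```text
time_s: 20.72
eef_pos: [0.4881, 0.0262, 0.0048]
eef_rot: [-0.006, 0.173, 0.985, 0.0]
wrist_force: [-20.4, 7.3, 15.3]
opening: 0.896
grasp_force: 10.8
```

```bash
python3 - <<'E' 2>/dev/null
from sp import *
J=np.array([.5551,.0190]);a=np.radians(-19.87);Rj=np.array([[np.cos(a),np.sin(a)],[-np.sin(a),np.cos(a)]])
im,d,W=shot("wrist");w=W[ctrl.outline_of("wrist","tile")[0]["region"]];w=w[np.abs(w[:,2]-.024)<.003]
A=np.c_[w[:,:2],np.ones(len(w))];print("plane slope",np.linalg.lstsq(A,w[:,2],rcond=None)[0])
c,s,g=cv2.minAreaRect((w[:,:2]*1000).astype(np.float32));print(Rj@(np.array(c)-J*1000),s,g)
im,d,W=shot("side");save(im[180:270,220:350],"side10c.png",6)
o=ctrl.get_obs();print(o['wrist_force'],o['eef_pos'],o['time_s'])
E
```

```text
plane slope [ 0.0109 -0.0067  0.0184]
[-24.9515   0.4433] (179.42771911621094, 60.5128288269043) 69.97406768798828
[-19.9358   7.9226  14.8528] [0.4881 0.0262 0.0048] 20.875
```

View pics/side10c.png

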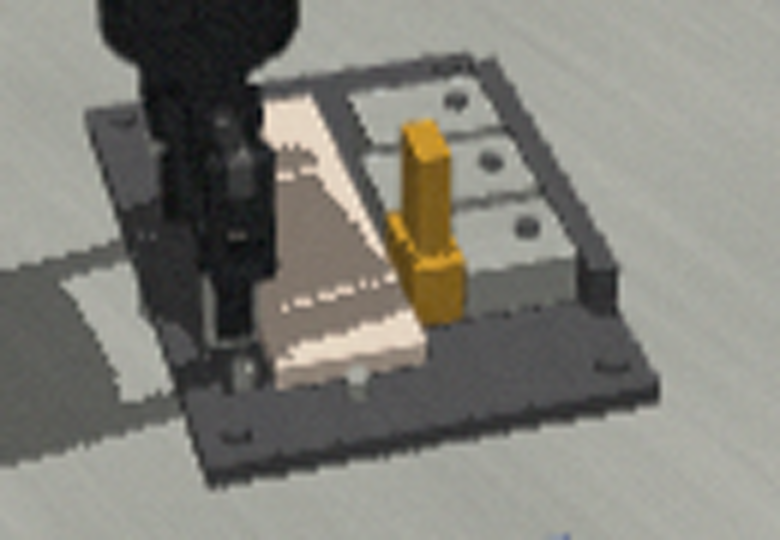

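```bash
python3 - <<'E'
from sp import *
for f in("w7","wrist9"):
    z=np.load(f+".npz");W=z["W"];m=(np.abs(W[...,2]-.024)<.003)&(z["im"].min(-1)>100)&(np.hypot(W[...,0]-.53,W[...,1]-.028)<.08)
    w=W[m];print(f,len(w),np.linalg.lstsq(np.c_[w[:,:2],np.ones(len(w))],w[:,2],rcond=None)[0])
print(ctrl.hand_in())
E
```

```text
w7 9075 [ 0.0033 -0.0018  0.0223]
wrist9 11525 [ 0.0068 -0.0051  0.0204]
the job is handed in; nothing more can be done
None
```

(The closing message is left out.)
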